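# Open the loading port of a sample changer and index its empty pocket without backlash

## Task

Get the sample changer ready for loading: push its flat cover round its pivot screw, towards the side that the tall measuring cylinder does not block, until it is right against its stop. Then turn the handwheel clockwise (seen from above) until the carousel's empty pocket has gone past the open port by about half a pocket's width or a little more, and turn it back anticlockwise until the pocket is centred in the port, so that the play of the drive is taken up. Do not knock over or push away anything that stands around it, and let go at the end.

Things in the scene. Friction and masses are not known exactly. Their poses are not given: they have to be found in the camera images.
- changer: Light grey sample changer fixed to the bench: round turret (radius 84 mm) with a tail 72 mm wide ending at x = 170 mm; flat top at z = 58 mm. Origin: turret axis at bench height; x along the tail, y left of it, z up. At y = 0 lie the port (x = 53 mm, 40 mm hole, rim 3 mm high) and the cover's pivot screw (x = 123 mm). The handwheel sits on the turret axis.
- cover (a joint): Cover angle about its vertical pivot: 0 closed, + anticlockwise seen from above, which carries its free end to the changer's -y side (- to +y). Stops at +1.57 and -1.57; starts within 0.2 of 0; stays where left (2 N at the rib moves it). Steel pear-shaped plate 4 mm thick, top at z = 65 mm, round end of radius 26 mm centred 70 mm from the pivot; open, it overhangs the bench beside the tail.
- rib (a point): Middle of the finger rib on the cover: upright steel rib 40 mm long, 6 mm thick, 21 mm high (z = 65 to 86 mm), its middle 64 mm from the pivot. It lies along the line to the pivot, as does this point's x axis (pointing to the pivot). Push its flat sides.
- pivot (a point): Pivot screw of the cover, on its axis at the height of the cover's top face, 65 mm above the bench. Room around the changer (base frame): on the right a grey column of full height fills x = 0.37 to 0.57 m, y below 0.0; behind on the left stands the oil bath, 250 mm high with a tall stand, x from 0.55 m, y from 0.31 m; the bench's front edge is at x = 0.35 m.
- port (a point): Centre of the loading port at its rim, 60.5 mm above the bench.
- carousel (a joint): Angle of the carousel, the aluminium disc under the port (top at z = 44 mm; six 28 mm pockets 60 degrees apart on a radius of 53 mm, five with white capped cups, one empty): 0 when the empty pocket is centred under the port, + anticlockwise from above. Starts at +0.5 to +1.5, so clockwise brings the empty pocket to the port. Limits -1.2 and 2.4; stays where left.
- handwheel (a joint): Play: handwheel angle minus carousel angle, -0.13 to +0.13, + anticlockwise from above. Turned anticlockwise the wheel runs free to +0.13, then carries the carousel along; clockwise likewise at -0.13. Stays where left. At the crank 0.7 N moves the wheel within the play, 3.5 N the carousel too.
- crank (a point): Crank handle, upright black round grip 15 mm thick, free from z = 83 to 123 mm, 29 mm from the turret axis, turning with the wheel; this point is on its axis at z = 105 mm. Its direction from the turret axis is pi + carousel + play from the changer's x axis. The handwheel: dark steel, diameter 68 mm, z = 72 to 82 mm, hub to 87 mm.
- cylinder: Tall glass measuring cylinder, 201 mm high, tube about 30 mm and foot 54 mm in diameter, standing beside the tail on one side (x 105 to 125 mm, y 80 to 92 mm to left or right in the changer's frame), in the cover's path on that side. Origin: centre of its underside.
- vial: Small capped sample vial, 23 mm thick and 49 mm high, standing on the bench on the other side of the tail; the cover passes above it. Origin: centre of its underside.
- beaker: Glass beaker, 76 mm wide and 96 mm high, standing to the left of the changer. Origin: centre of its underside.
- bottle: Brown screw-cap bottle, 60 mm wide and 118 mm high, standing to the left of the changer. Origin: centre of its underside.
- wash_bottle: White wash bottle with a bent nozzle, 61 mm thick and 193 mm high, standing just beyond the end of the tail. Origin: on its underside.

How it is judged:
On the way, in this order (a step that is already met when the one before it is completed fails the run):
1. the cover is swung against one of its stops (more than 1.40 rad either way) ((value of joint cover above 1.4 rad or value of joint cover below -1.4 rad)), for 0.2 s.
2. the empty pocket has been wound clockwise past the port (carousel below -0.20 rad) (value of joint carousel below -0.2 rad), for 0.05 s.
At the end, for the whole second after the job is handed in: The cover stands within 0.17 rad of one of its stops, the empty pocket is centred under the port within 0.09 rad (5 mm) and at rest, and the handwheel stands anticlockwise in its play (more than +0.06 of 0.13 rad), as a final anticlockwise turn leaves it ((value of joint cover above 1.4 rad or value of joint cover below -1.4 rad) and value of joint carousel between -0.09 and 0.09 rad and value of joint handwheel above 0.06 rad and velocity of joint carousel between -0.02 and 0.02 rad/s); the robot touches nothing.
It fails at once if the measuring cylinder is pushed by more than 15 mm or tipped (distance of cylinder from where it was at the start of the episode above 0.015 m or angle between cylinder's own z axis and vertical above 0.25 rad).
It fails at once if the sample vial is pushed by more than 20 mm or tipped (distance of vial from where it was at the start of the episode above 0.02 m or angle between vial's own z axis and vertical above 0.25 rad).
It fails at once if the beaker is pushed by more than 20 mm or tipped (distance of beaker from where it was at the start of the episode above 0.02 m or angle between beaker's own z axis and vertical above 0.25 rad).
It fails at once if the brown bottle is pushed by more than 20 mm or tipped (distance of bottle from where it was at the start of the episode above 0.02 m or angle between bottle's own z axis and vertical above 0.25 rad).
It fails at once if the wash bottle is pushed by more than 20 mm or tipped (distance of wash_bottle from where it was at the start of the episode above 0.02 m or angle between wash_bottle's own z axis and vertical above 0.25 rad).
It also fails if it takes over 62 s, if anything falls off the work surface, if the arm or the gripper's body presses on something with over 40 N, if the wrist force passes 120 N, or if a joint passes its speed limit or range.

## Robot

A 7-joint arm with a two-finger parallel gripper is mounted at the origin on a cart in front of the work surface, level with it; the furniture and walls round the work are solid. World frame = base frame: x ahead of the robot, y to its left, z up, the work surface at z = 0. Lengths are in m, angles in rad, forces in N, time in s.
With the tool pointing down it reaches from about 0.425 to 0.875 m from the base axis. Payload 4.7 kg.
Tool frame: the origin (TCP) lies at the very end of the fingers, on their centre line; the grasp point (between the pads) lies 19 mm behind it; z points along the fingers, y is the line along which they close (so a half turn about z gives the same grasp; the last joint's range is limited). The gripper opens to 87 mm and grips with 3 to 60 N. Pads are 19 mm wide; open, the fingers measure 117 mm over their backs; the gripper's body (75 mm by 190 mm) begins 51 mm behind the grasp point.
Start: joints at [-1.231, 0.321, -0.07, 1.45, 0.023, 1.371, -0.057], TCP at [0.208, 0.616, 0.223] pointing down, gripper open.
Joint ranges: [-2.86, 2.86], [-0.3, 2.09], [-1.38, 1.24], [0.06, 2.45], [-1.56, 4.7], [0.09, 2.05], [-2.69, 2.69]. Speed limits (rad/s): [2.57, 2.57, 3.14, 3.14, 3.14, 3.14, 3.14].

## Interface

Orientations are given as a 3x3 rotation matrix whose columns are the frame's x, y, z axes.
In Python, from plant import env gives the robot as it stands.
- The arm moves only by the tool step_arm, never from a script. Its argument "plan" is a list of rows, each a list of 6 numbers: the shift along the tool's x, y, z in mm, then the turn, a rotation vector about the tool's x, y, z in rad. A call has 1 to 20 rows; each row is the pose to reach, as a shift and turn from the pose commanded when the call began, along the tool's axes at that moment; what a row does not reach only later rows make up. A row lasts 1/8 s, in which the tool goes at most 62.5 mm and 10.7 degrees, less where a joint would pass 70% of its speed; a pose out of reach is approached as far as the arm can. A call with a gripper value outside its range is refused whole. "claw" is the closure, from 0 (fully open) to 1 (shut), set as the call begins (left out, the last holds). The fingers move at their own pace and stop on an object; "grip_force" is the grip in N (left out, the last holds). Time passes only in rows, so rows that repeat a pose let the fingers close. It gives the time, the measured TCP pose, the force, the opening and the grip force at its end, in the units of the state.
- env.sense(): the state, without advancing time (a new reading comes with each control period).
- env.get_image(name): name is "scene" or "top"; returns a dict with "img" (480x640x3 uint8, blue, green, red), "fov_y" (degrees; the focal length in pixels is half the picture's height over the tangent of half this angle, whatever the lens; pixels are square), "cx", "cy" (the principal point, pixels), "k1" (the pictures are not rectified: a ray, as slopes to the right and down, at radius r is drawn at 1 + k1 r^2 times it, then the intrinsics apply), "xyz" and "rotation" of the camera in the world. Camera axes: x right, y up, looking along -z (the intrinsics and any distortion apply to the point x, -y, -z); pixel columns grow to the right and rows downward; lengths in m; the calibration is good to about 2 mm. A picture is of the moment at which its call begins. There is no depth.
- env.close_job(): hands the job in; it is judged then, once.
Trained networks look in a picture, given as the dict that the camera call returned (one of the last four; its "shot" number tells which), for a name from the list of things; names that differ only in an ending like _2 or _b are one class to them, and where a whole thing is asked for, a point or a joint stands for the part that bears it (a point fixed in the world has none). Each returns a list of dicts, best first, with "conf" (0 to 1); they miss things now and then, are a little off and sometimes report something else, mostly with a low value. They report only what shows in the picture. A call takes as long as a camera call.
- env.find_in(picture, label): "uv" ([column, row] in pixels, amid what is visible of it).
- env.silhouettes(picture, label): "mask" (480x640 bool, what is visible of it) and "uv" ([column, row] in pixels, amid what is visible of it).
- env.tip_of(picture, label): "uv" ([column, row] in pixels: a listed point, or the origin of a listed thing).
The state is a dict: "clock": time; "q": joint angles; "joint_velocities": joint speeds; "joint_torque": joint torques, N m; "ee_pos": TCP position; "ee_rot": TCP orientation; "contact_force": force on the tool from outside, world axes, zero at the start; "moment": the same for the moment, N m; "gripper_width": finger opening in m; "grip_force": force on a finger pad.
Only numpy, scipy, OpenCV 4.12 (cv2) and the standard library are available. Lean on these libraries where they do the work, as an engineer would, in place of code of your own. Each camera call takes 0.05 s, during which the arm holds its last target. There are 200 camera calls.

## Working session

There is one attempt and no reset: what is moved stays moved. The work goes in short steps, Python scripts to look and compute and a tool call to move; the robot and the scene stay as the last step left them, time stands still between calls to the robot, and variables do not carry over. Pictures are saved under pics/ and viewed, at most 10 in all, crops included, and the job is handed in when it is done.

Besides the shell and the picture viewer there is one more tool, called after ">>>" in YAML: its name, and indented under it one key for each argument. step_arm: Moves the arm, as the interface text tells. Its arguments: {"type":"object","properties":{"plan":{"type":"array","items":{"type":"array","items":{"type":"number"}}},"claw":{"type":"number"},"grip_force":{"type":"number"}},"required":["plan"]}

```bash
mkdir -p pics; cat > h.py <<'E'
import numpy as np, cv2
from plant import env
def K(p):
    f=240/np.tan(np.radians(p["fov_y"])/2); return f
def ray(p,uv):
    f=K(p); d=np.array([(uv[0]-p["cx"])/f,(uv[1]-p["cy"])/f]); s=d.copy()
    for _ in range(30): s=d/(1+p["k1"]*(s@s))
    v=np.array(p["rotation"])@np.array([s[0],-s[1],-1]); return np.array(p["xyz"]),v
def atz(p,uv,z):
    o,v=ray(p,uv); return o+v*(z-o[2])/v[2]
def proj(p,X):
    c=np.array(p["rotation"]).T@(np.asarray(X,float)-p["xyz"]); s=np.array([c[0],-c[1]])/-c[2]
    s=s*(1+p["k1"]*(s@s)); return s*K(p)+[p["cx"],p["cy"]]
def tri(l):
    A=np.zeros((3,3));b=np.zeros(3)
    for p,uv in l:
        o,v=ray(p,uv); v=v/np.linalg.norm(v); P=np.eye(3)-np.outer(v,v); A+=P;b+=P@o
    X=np.linalg.solve(A,b); return X,[np.round(np.linalg.norm(proj(p,X)-uv),1) for p,uv in l]
E
python3 - <<'E'
from h import *
S=env.get_image("scene");T=env.get_image("top")
for n,p in(("scene",S),("top",T)):
    cv2.imwrite(f"pics/{n}0.png",p["img"]); print(n,p["fov_y"],p["cx"],p["cy"],p["k1"],np.round(p["xyz"],3))
Z=dict(changer=0,rib=.0755,pivot=.065,port=.0605,crank=.105,cylinder=0,vial=0,beaker=0,bottle=0,wash_bottle=0)
for l,z in Z.items():
    a=env.tip_of(S,l);b=env.tip_of(T,l)
    for n,p,r in(("S",S,a),("T",T,b)):
        for d in r[:2]: print(l,n,round(d["conf"],2),np.round(d["uv"]),np.round(atz(p,d["uv"],z),4))
    if a and b: 
        X,e=tri([(S,a[0]["uv"]),(T,b[0]["uv"])]);print("   tri",np.round(X,4),e)
s=env.sense();print(s["clock"],s["ee_pos"],np.round(s["ee_rot"],3))
E
```

```text
scene 50.984474798152554 319.4083357147167 237.85678568767437 -0.04075425608935631 [0.047 1.035 0.477]
top 42.18322323349937 308.2510039306086 241.2881189136732 -0.005189359548597207 [0.346 0.342 1.043]
changer S 0.88 [373. 279.] [0.4424 0.2736 0.    ]
changer T 0.8 [347. 316.] [0.438  0.2729 0.    ]
changer T 0.27 [379. 290.] [0.4809 0.2169 0.    ]
   tri [0.4399 0.2738 0.0006] [np.float64(1.1), np.float64(1.3)]
rib T 0.77 [380. 287.] [0.4754 0.2251 0.0755]
pivot T 0.78 [417. 265.] [0.5109 0.162  0.065 ]
port S 0.22 [321. 229.] [0.5855 0.2406 0.0605]
port T 0.57 [378. 289.] [0.475  0.2258 0.0605]
   tri [0.5149 0.2552 0.0802] [np.float64(25.6), np.float64(32.3)]
crank T 0.57 [346. 327.] [0.4128 0.2811 0.105 ]
cylinder T 0.65 [439. 316.] [0.4354 0.118  0.    ]
vial S 0.49 [327. 257.] [0.5687 0.2429 0.    ]
vial T 0.53 [371. 238.] [0.5717 0.2261 0.    ]
   tri [ 0.5763  0.2263 -0.0095] [np.float64(1.3), np.float64(1.6)]
beaker S 0.82 [352. 328.] [0.394  0.4361 0.    ]
beaker S 0.41 [292. 347.] [ 0.4448  0.5324 -0.    ]
beaker T 0.83 [246. 348.] [0.3892 0.4417 0.    ]
   tri [0.3898 0.4417 0.0047] [np.float64(0.5), np.float64(0.5)]
bottle S 0.68 [372. 278.] [0.4458 0.2706 0.    ]
bottle T 0.82 [187. 317.] [0.4418 0.5393 0.    ]
bottle T 0.22 [381. 288.] [0.4841 0.2142 0.    ]
   tri [0.3839 0.4937 0.1353] [np.float64(34.4), np.float64(34.1)]
wash_bottle S 0.8 [316. 227.] [0.6797 0.1241 0.    ]
wash_bottle T 0.97 [424. 180.] [0.6728 0.1303 0.    ]
   tri [0.6728 0.1318 0.0041] [np.float64(0.6), np.float64(0.8)]
1.1 [0.20807009 0.61581947 0.22256705] [[-0.947  0.32   0.   ]
 [ 0.32   0.947  0.   ]
 [-0.     0.    -1.   ]]
```

View pics/top0.png

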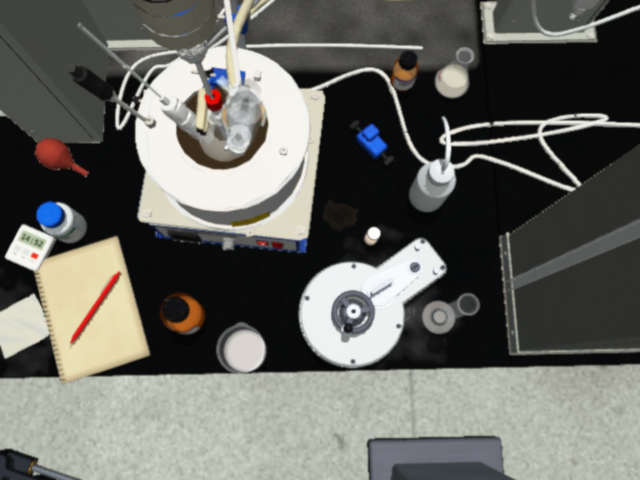

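View pics/scene0.png

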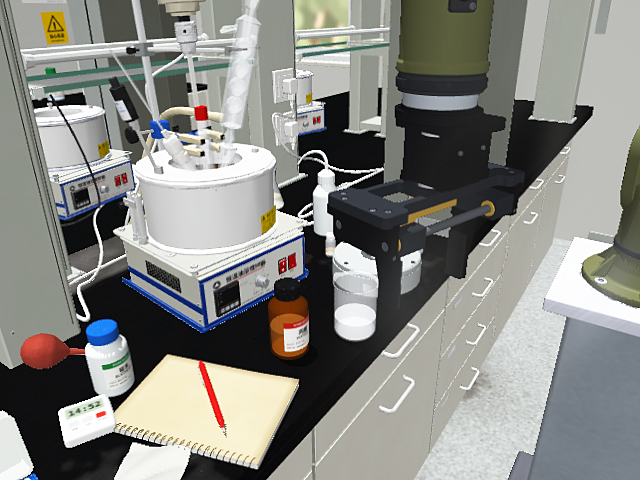

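The top view shows the changer turret centred near (353,312), with its tail pointing up-right to the pivot at (415,267). The cylinder (440,316) is on the tail's -y side and the vial (372,236) is on +y, so the cover goes negative (clockwise). The wash bottle is at (432,185). In the scene view, the arm hides the changer.

```bash
python3 - <<'E'
from h import *
T=env.get_image("top");I=T["img"]
cv2.imwrite("pics/crop.png",cv2.resize(I[225:375,290:470],None,fx=4,fy=4,interpolation=cv2.INTER_CUBIC))
m=env.silhouettes(T,"changer")
for l in("changer","crank","handwheel","rib","cover","cylinder","vial","wash_bottle"):
    for d in env.silhouettes(T,l)[:1]:
        y,x=np.nonzero(d["mask"]);print(l,round(d["conf"],2),len(x),x.min(),x.max(),y.min(),y.max(),np.round([x.mean(),y.mean()],1))
for uv in((353,312),): print("hub",atz(T,uv,.087))
print("pivot",atz(T,(415,267),.065))
E
```

```text
changer 0.57 10997 300 446 239 367 [365.  304.6]
crank 0.74 1065 332 374 290 333 [352.5 311.3]
handwheel 0.73 1037 332 374 290 333 [352.3 311.5]
rib 0.94 1590 362 423 259 306 [391.2 281.4]
cover 0.84 1623 361 423 259 306 [390.9 281.3]
cylinder 0.59 1347 422 479 295 334 [448.3 313.4]
vial 0.57 193 364 378 229 245 [371.5 237. ]
wash_bottle 0.96 1973 409 455 117 211 [434. 181.]
hub [0.43672329 0.26887395 0.087     ]
pivot [0.50826098 0.16582456 0.065     ]
```

View pics/crop.png

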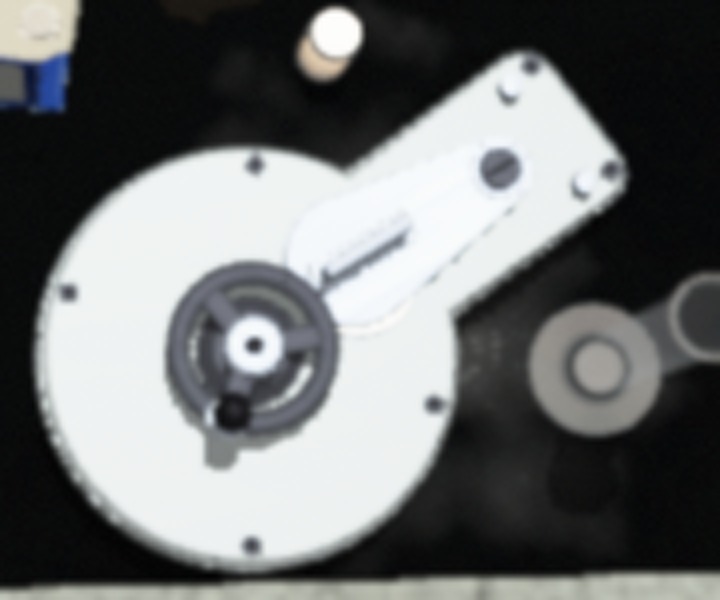

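```bash
cat > m.py <<'E'
from h import *
E
python3 - <<'E'
from h import *
T=env.get_image("top")
c=lambda x,y:(x/4+290,y/4+225)
g=lambda x,y,z:atz(T,c(x+2-2,y),z)
hub=g(255,345,.087);piv=g(500,168,.067);tur=g(247.5,358,.058);
sc=[g(*a,.058) for a in((255,164),(68,292),(252,546),(434,404))]
print("hub",hub,"tur",tur,"screwmean",(sc[0]+sc[2])/2,(sc[1]+sc[3])/2)
t=[g(*a,.058) for a in((531,66),(612,170))];tm=(t[0]+t[1])/2
print("tailscrews mid",tm,"piv",piv,np.linalg.norm(piv-hub))
O=(hub+tur)[:2]/2
for P in(tm,piv):
    d=P[:2]-O;print("yaw",np.arctan2(d[1],d[0]),np.linalg.norm(d))
u=t[0]-t[1];print("yaw perp",np.arctan2(u[1],u[0])-np.pi/2)
for z in(.065,.086):
    a=g(322,285,z);b=g(408,238,z);d=a-b;print("rib edge",z,a,b,np.linalg.norm(d),np.arctan2(d[1],d[0]))
k=g(233,412,.123);d=(k-hub)[:2];print("crank",k,np.linalg.norm(d),np.arctan2(d[1],d[0]))
print("cyl",g(595,370,.01),"vial",g(335,33,.049),g(320,65,0.0))
E
```

```text
hub [0.43784695 0.26768204 0.087     ] tur [0.43557849 0.26858001 0.058     ] screwmean [0.43789675 0.26611447 0.058     ] [0.43958829 0.26737015 0.058     ]
tailscrews mid [0.52931178 0.1346441  0.058     ] piv [0.50792885 0.16618451 0.067     ] 0.12495288018493528
yaw -0.9643151913863389 0.16246028916595287
yaw -0.9610350506759486 0.12435766853637416
yaw perp -0.9650307308273947
rib edge 0.065 [0.46301804 0.23869822 0.065     ] [0.48096289 0.20386164 0.065     ] 0.039186802249930056 2.0464628031047347
rib edge 0.086 [0.46050242 0.24091237 0.086     ] [0.47806182 0.20682407 0.086     ] 0.03834506769630365 2.0464628031047347
crank [0.41001312 0.27943943 0.123     ] 0.030215200528741073 2.7419147269850326
cyl [0.43195343 0.12140953 0.01      ] vial [0.56828797 0.22733923 0.049     ] [0.56534292 0.22872934 0.        ]
```

```bash
cat >> h.py <<'E'
O=np.array([.4375,.2677]);YAW=-.963;PIV=O+.123*np.array([np.cos(YAW),np.sin(YAW)])
def rows(wps,base=None):
    """wps: (x,y,z,phi) tool down, y axis at angle phi; rows from base pose (same format)"""
    x0,y0,z0,p0=base
    for x,y,z,p in wps:
        dx,dy=x-x0,y-y0
        X=np.array([-np.sin(p0),np.cos(p0)]);Y=np.array([np.cos(p0),np.sin(p0)])
        print([round(X@[dx,dy]*1e3,1),round(Y@[dx,dy]*1e3,1),round((z0-z)*1e3,1),0,0,round(-(p-p0),3)])
def push(phi,r,off,z):
    return (*(PIV+r*np.array([np.cos(phi),np.sin(phi)])+off*np.array([-np.sin(phi),np.cos(phi)])),z,phi)
def crank(a,z,r=.029):
    return (*(O+r*np.array([np.cos(a),np.sin(a)])),z,a-np.pi/2)
def now():
    s=env.sense();R=s["ee_rot"];return (*s["ee_pos"],np.arctan2(R[1][1],R[0][1]))
E
python3 - <<'E'
from h import *
b=now();print(b)
s=push(2.046,.052,.020,.225);print(s);rows([s,(*s[:2],.071,s[3])],b)
print("sweep from s low")
s0=(*s[:2],.071,s[3])
rows([push(2.046,.052,.015,.071)]+[push(p,.052,.0125,.071) for p in np.linspace(2.046,.58,15)[1:]],s0)
E
```

```text
(np.float64(0.2080770901096918), np.float64(0.6158147710255095), np.float64(0.22259168254636721), np.float64(1.245048272072033))
(np.float64(0.46616535123161196), np.float64(0.20381624759868475), 0.225, 2.046)
[np.float64(-376.4), np.float64(-307.7), np.float64(-2.4), 0, 0, np.float64(-0.801)]
[np.float64(-376.4), np.float64(-307.7), np.float64(151.6), 0, 0, np.float64(-0.801)]
sweep from s low
[np.float64(-5.0), np.float64(0.0), 0.0, 0, 0, -0.0]
[np.float64(-13.0), np.float64(1.0), 0.0, 0, 0, np.float64(0.105)]
[np.float64(-18.6), np.float64(1.5), 0.0, 0, 0, np.float64(0.209)]
[np.float64(-24.2), np.float64(1.3), 0.0, 0, 0, np.float64(0.314)]
[np.float64(-29.7), np.float64(0.6), 0.0, 0, 0, np.float64(0.419)]
[np.float64(-35.2), np.float64(-0.7), 0.0, 0, 0, np.float64(0.524)]
[np.float64(-40.5), np.float64(-2.6), 0.0, 0, 0, np.float64(0.628)]
[np.float64(-45.5), np.float64(-5.0), 0.0, 0, 0, np.float64(0.733)]
[np.float64(-50.3), np.float64(-7.9), 0.0, 0, 0, np.float64(0.838)]
[np.float64(-54.7), np.float64(-11.3), 0.0, 0, 0, np.float64(0.942)]
[np.float64(-58.8), np.float64(-15.2), 0.0, 0, 0, np.float64(1.047)]
[np.float64(-62.4), np.float64(-19.4), 0.0, 0, 0, np.float64(1.152)]
[np.float64(-65.6), np.float64(-24.0), 0.0, 0, 0, np.float64(1.257)]
[np.float64(-68.3), np.float64(-29.0), 0.0, 0, 0, np.float64(1.361)]
[np.float64(-70.4), np.float64(-34.1), 0.0, 0, 0, np.float64(1.466)]
```

>>> step_arm:
  plan:
    - [-376,-308,-12,0,0,-0.8]
    - [-376,-308,-12,0,0,-0.8]
    - [-376,-308,-12,0,0,-0.8]
    - [-376,-308,-12,0,0,-0.8]
    - [-376,-308,-12,0,0,-0.8]
    - [-376,-308,-12,0,0,-0.8]
    - [-376,-308,-12,0,0,-0.8]
    - [-376,-308,-12,0,0,-0.8]
    - [-376,-308,-12,0,0,-0.8]
    - [-376,-308,-12,0,0,-0.8]
    - [-376,-308,-12,0,0,-0.8]
    - [-376,-308,-12,0,0,-0.8]
  claw: 1
  grip_force: 10

```text
clock: 3.15
ee_pos: [0.4651, 0.2049, 0.2345]
ee_rot: [[-0.888, -0.459, -0.0], [-0.459, 0.888, 0.0], [0.0, 0.0, -1.0]]
contact_force: [0.5, 0.0, -0.2]
gripper_width: 0.0007
grip_force: 0.0
```

>>> step_arm:
  plan:
    - [0,0,40,0,0,0]
    - [0,0,80,0,0,0]
    - [0,0,120,0,0,0]
    - [0,0,145,0,0,0]
    - [0,0,155,0,0,0]
    - [0,0,163,0,0,0]
    - [0,0,163,0,0,0]

```text
clock: 4.03
ee_pos: [0.4659, 0.204, 0.0719]
ee_rot: [[-0.889, -0.457, 0.0], [-0.457, 0.889, 0.0], [-0.0, 0.0, -1.0]]
contact_force: [0.2, 0.9, -0.5]
gripper_width: 0.0006
grip_force: 0.0
```

```bash
python3 - <<'E'
from h import *
T=env.get_image("top");S=env.get_image("scene")
cv2.imwrite("pics/t1.png",np.hstack([T["img"][180:380,260:500],S["img"][200:400,250:490]]))
E
```

```text
(no output)
```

View pics/t1.png

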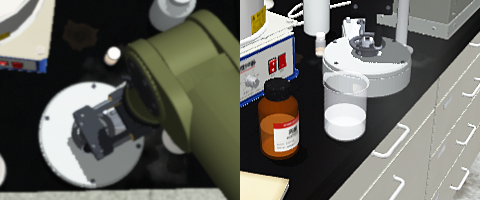

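The gripper is down next to the rib with no contact, and the cylinder (crop ~400,30) and vial (crop ~112,55) are still standing. Next I sweep the cover.

>>> step_arm:
  plan:
    - [-5,0,0,0,0,0]
    - [-13,1,0,0,0,0.105]
    - [-18.6,1.5,0,0,0,0.21]
    - [-24,1.3,0,0,0,0.315]
    - [-30,0.6,0,0,0,0.42]
    - [-35,-0.7,0,0,0,0.524]
    - [-40.5,-2.6,0,0,0,0.63]
    - [-45.5,-5,0,0,0,0.733]
    - [-50,-8,0,0,0,0.838]
    - [-55,-11,0,0,0,0.942]
    - [-59,-15,0,0,0,1.047]
    - [-62,-19.4,0,0,0,1.15]

```text
clock: 5.62
ee_pos: [0.5298, 0.2169, 0.0721]
ee_rot: [[-0.779, 0.627, 0.0], [0.627, 0.779, 0.003], [0.001, 0.002, -1.0]]
contact_force: [-1.9, 3.5, -1.1]
gripper_width: 0.0003
grip_force: 1.3
```

```bash
python3 - <<'E'
from h import *
b=now();print(b, env.sense()["contact_force"])
c=push(1.152-.256+.0,.052,.0125,.071);print(push(2.046-1.15,.052,.0125,.071))
b=push(2.046-1.15,.052,.0125,.0715)
rows([push(p,.052,.0125,.0715) for p in(.80,.70,.64,.60,.57)],b)
E
```

```text
(np.float64(0.5298223274111146), np.float64(0.21690873379165912), np.float64(0.07209051264996304), np.float64(0.8930405869418793)) [-1.87562629  3.45466468 -1.08419538]
(np.float64(0.5304663233097225), np.float64(0.21514086955571482), 0.071, 0.8959999999999999)
[np.float64(-5.0), np.float64(1.0), 0.0, 0, 0, 0.096]
[np.float64(-10.4), np.float64(1.4), 0.0, 0, 0, 0.196]
[np.float64(-13.6), np.float64(1.5), 0.0, 0, 0, 0.256]
[np.float64(-15.7), np.float64(1.4), 0.0, 0, 0, 0.296]
[np.float64(-17.3), np.float64(1.3), 0.0, 0, 0, 0.326]
```

>>> step_arm:
  plan:
    - [-5,1,0,0,0,0.096]
    - [-10.4,1.4,0,0,0,0.196]
    - [-13.6,1.5,0,0,0,0.256]
    - [-15.7,1.4,0,0,0,0.29]
    - [-17.5,1.3,0,0,0,0.29]
    - [-19.5,1.3,0,0,0,0.29]
    - [-19.5,1.3,0,0,0,0.29]

```text
clock: 6.5
ee_pos: [0.5438, 0.2072, 0.0721]
ee_rot: [[-0.571, 0.821, -0.003], [0.821, 0.571, 0.004], [0.005, -0.0, -1.0]]
contact_force: [-5.6, 7.0, 3.8]
gripper_width: 0.0003
grip_force: 4.4
```

>>> step_arm:
  plan:
    - [-13,1.3,0,0,0,0.29]
    - [-13,1.3,0,0,0,0.29]

```text
clock: 6.75
ee_pos: [0.5461, 0.2097, 0.0722]
ee_rot: [[-0.316, 0.949, -0.013], [0.949, 0.316, 0.018], [0.022, -0.007, -1.0]]
contact_force: [-17.1, 26.7, 8.6]
gripper_width: 0.0001
grip_force: 15.6
```

>>> step_arm:
  plan:
    - [3,0,-1,0,0,0]
    - [3,0,-50,0,0,0]
    - [3,0,-100,0,0,0]
    - [3,0,-150,0,0,0]
    - [3,0,-165,0,0,0]
    - [35,-45,-165,0,0,0]
    - [57,-82,-165,0,0,0]
    - [298,-90,-165,0,0,-0.565]
    - [298,-90,-165,0,0,-0.565]
    - [298,-90,-165,0,0,-0.565]
    - [298,-90,-165,0,0,-0.565]
    - [298,-90,-165,0,0,-0.565]
    - [298,-90,-165,0,0,-0.565]
  claw: 0.45

```text
clock: 8.38
ee_pos: [0.3769, 0.4477, 0.2355]
ee_rot: [[-0.77, 0.638, -0.0], [0.638, 0.77, -0.003], [-0.002, -0.002, -1.0]]
contact_force: [-0.2, -0.4, -0.4]
gripper_width: 0.0478
grip_force: 0.0
```

I made a mistake there: I reused offsets from the earlier call, so the cover was pressed harder against its stop, about 33 N. That's under the limits, and the tool is free again. I'll check with a picture.

```bash
python3 - <<'E'
from h import *
T=env.get_image("top");S=env.get_image("scene")
cv2.imwrite("pics/t2.png",cv2.resize(T["img"][205:375,290:480],None,fx=4,fy=3.5,interpolation=cv2.INTER_CUBIC))
for l,z in dict(cylinder=0,vial=0,beaker=0,bottle=0,wash_bottle=0,crank=.105,rib=.0755).items():
    for d in env.tip_of(T,l)[:1]: print(l,round(d["conf"],2),np.round(d["uv"]),np.round(atz(T,d["uv"],z),4))
print(now())
E
```

```text
cylinder 0.91 [437. 318.] [0.4318 0.1216 0.    ]
vial 0.56 [369. 238.] [0.5719 0.2298 0.    ]
beaker 0.53 [348. 327.] [0.4204 0.2716 0.    ]
wash_bottle 0.55 [423. 179.] [0.6752 0.131  0.    ]
crank 0.76 [346. 329.] [0.4103 0.2809 0.105 ]
rib 0.86 [393. 235.] [0.5589 0.2005 0.0755]
(np.float64(0.37659666854051416), np.float64(0.44868483858047975), np.float64(0.23677327262430176), np.float64(0.8793502895811567))
```

View pics/t2.png

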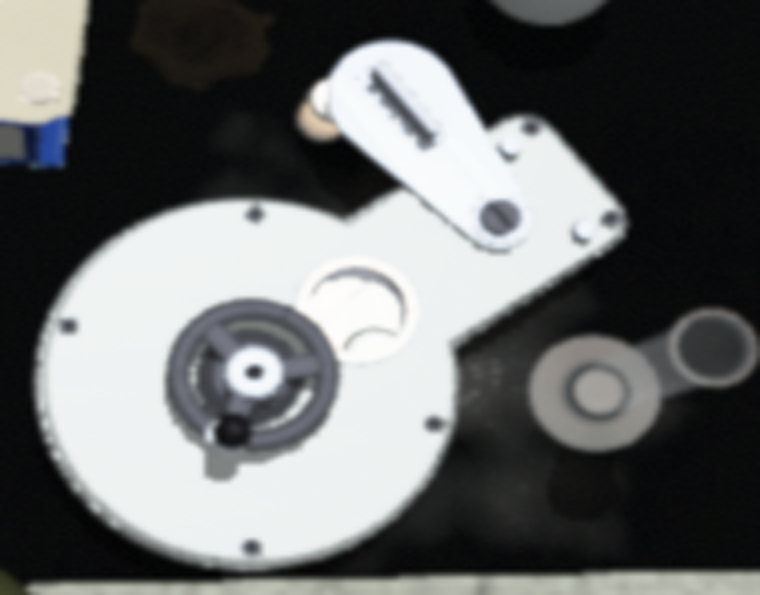

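The cover now stands open against its stop, with the rib at crop (400,105). The vial and cylinder have not moved. The crank is at crop (233,430) and the port at (360,305) shows cups. Next is the crank.

```bash
python3 - <<'E'
from h import *
b=now();print(b);c=crank(2.742,.18);print(c)
rows([c,(*c[:2],.098,c[3])],b)
a=(*c[:2],.098,c[3])
print("cw")
rows([crank(x,.098) for x in np.linspace(2.742,1.70,13)[1:]],a)
E
```

```text
(np.float64(0.37659666854051416), np.float64(0.44868483858047975), np.float64(0.23677327262430176), np.float64(0.8793502895811567))
(np.float64(0.41078463317336666), np.float64(0.27898225045451575), 0.18, 1.1712036732051034)
[np.float64(-134.5), np.float64(-108.9), np.float64(56.8), 0, 0, np.float64(-0.292)]
[np.float64(-134.5), np.float64(-108.9), np.float64(138.8), 0, 0, np.float64(-0.292)]
cw
[np.float64(-0.1), np.float64(2.5), 0.0, 0, 0, np.float64(0.087)]
[np.float64(-0.4), np.float64(5.0), 0.0, 0, 0, np.float64(0.174)]
[np.float64(-1.0), np.float64(7.5), 0.0, 0, 0, np.float64(0.26)]
[np.float64(-1.7), np.float64(9.9), 0.0, 0, 0, np.float64(0.347)]
[np.float64(-2.7), np.float64(12.2), 0.0, 0, 0, np.float64(0.434)]
[np.float64(-3.8), np.float64(14.4), 0.0, 0, 0, np.float64(0.521)]
[np.float64(-5.2), np.float64(16.6), 0.0, 0, 0, np.float64(0.608)]
[np.float64(-6.7), np.float64(18.6), 0.0, 0, 0, np.float64(0.695)]
[np.float64(-8.4), np.float64(20.4), 0.0, 0, 0, np.float64(0.781)]
[np.float64(-10.3), np.float64(22.1), 0.0, 0, 0, np.float64(0.868)]
[np.float64(-12.3), np.float64(23.7), 0.0, 0, 0, np.float64(0.955)]
[np.float64(-14.4), np.float64(25.0), 0.0, 0, 0, np.float64(1.042)]
```

>>> step_arm:
  plan:
    - [-134.5,-109,0,0,0,-0.292]
    - [-134.5,-109,0,0,0,-0.292]
    - [-134.5,-109,0,0,0,-0.292]
    - [-134.5,-109,57,0,0,-0.292]
    - [-134.5,-109,57,0,0,-0.292]
    - [-134.5,-109,57,0,0,-0.292]
    - [-134.5,-109,57,0,0,-0.292]

```text
clock: 9.7
ee_pos: [0.4114, 0.2808, 0.1816]
ee_rot: [[-0.922, 0.387, 0.003], [0.387, 0.922, 0.002], [-0.002, 0.003, -1.0]]
contact_force: [-1.3, 0.4, 0.5]
gripper_width: 0.048
grip_force: 0.0
```

```bash
python3 - <<'E'
from h import *
b=now();print(b);c=crank(2.742,.098);rows([c],b)
E
```

```text
(np.float64(0.41143714364995365), np.float64(0.2808251440072281), np.float64(0.18160443258149897), np.float64(1.1732741061542087))
[np.float64(-0.1), np.float64(-2.0), np.float64(83.6), 0, 0, np.float64(0.002)]
```

>>> step_arm:
  plan:
    - [0,-1,30,0,0,0]
    - [0,-1,60,0,0,0]
    - [0,-1,83,0,0,0]
    - [0,-1,83,0,0,0]

```text
clock: 10.2
ee_pos: [0.4096, 0.2785, 0.0962]
ee_rot: [[-0.922, 0.387, -0.001], [0.387, 0.922, -0.001], [0.001, -0.002, -1.0]]
contact_force: [-0.0, 0.1, -0.2]
gripper_width: 0.0478
grip_force: 0.0
```

>>> step_arm:
  plan:
    - [0,0,0,0,0,0]
    - [0,0,0,0,0,0]
    - [0,0,0,0,0,0]
    - [0,0,0,0,0,0]
  claw: 1
  grip_force: 10

```text
clock: 10.7
ee_pos: [0.4104, 0.2786, 0.097]
ee_rot: [[-0.922, 0.388, 0.001], [0.388, 0.922, 0.001], [-0.0, 0.001, -1.0]]
contact_force: [0.2, -0.1, 0.0]
gripper_width: 0.0155
grip_force: 1.0
```

>>> step_arm:
  plan:
    - [0,2.5,0,0,0,0.087]
    - [-0.4,5,0,0,0,0.174]
    - [-1,7.5,0,0,0,0.26]
    - [-1.7,9.9,0,0,0,0.347]
    - [-2.7,12.2,0,0,0,0.434]
    - [-3.8,14.4,0,0,0,0.52]
    - [-5.2,16.6,0,0,0,0.608]
    - [-6.7,18.6,0,0,0,0.695]
    - [-8.4,20.4,0,0,0,0.78]
    - [-10.3,22.1,0,0,0,0.868]
    - [-12.3,23.7,0,0,0,0.955]
    - [-13.4,24.4,0,0,0,1.0]
    - [-13.4,24.4,0,0,0,1.0]
    - [-13.4,24.4,0,0,0,1.0]

```text
clock: 12.45
ee_pos: [0.4315, 0.2974, 0.097]
ee_rot: [[-0.173, 0.985, -0.0], [0.985, 0.173, 0.002], [0.002, 0.0, -1.0]]
contact_force: [-2.8, 5.7, 1.5]
gripper_width: 0.0141
grip_force: 10.0
```

```bash
python3 - <<'E'
from h import *
b=now();print(b);d=np.array(b[:2])-O;print(np.linalg.norm(d),np.arctan2(d[1],d[0])+0.963-np.pi)
T=env.get_image("top");S=env.get_image("scene")
cv2.imwrite("pics/t3.png",np.hstack([cv2.resize(T["img"][240:370,300:420],None,fx=3,fy=3),cv2.resize(S["img"][180:310,300:420],None,fx=3,fy=3)]))
E
```

```text
(np.float64(0.43147796423120316), np.float64(0.2974263656248036), np.float64(0.09697188223601833), np.float64(0.1738952005403065))
0.030330211474043096 -0.40791901562280986
```

View pics/t3.png

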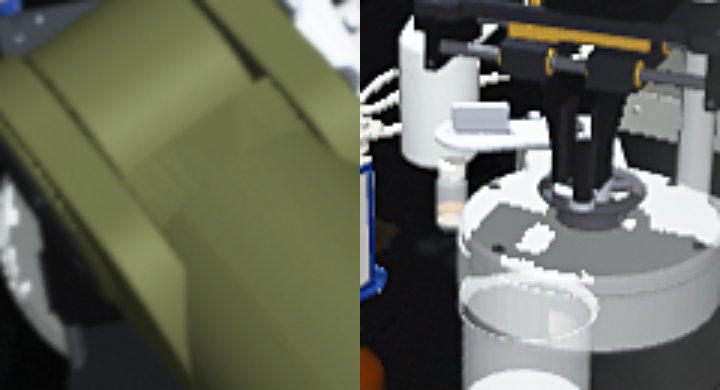

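The arm hides the port from above, and the side view shows the fingers gripping the crank. Kinematics put the carousel at about -0.28. I'll go a little further for margin, then wind back.

>>> step_arm:
  plan:
    - [-0.1,2.5,0,0,0,0.087]
    - [-0.1,2.7,0,0,0,0.09]
    - [-0.1,2.7,0,0,0,0.09]

```text
clock: 12.92
ee_pos: [0.4338, 0.2978, 0.097]
ee_rot: [[-0.084, 0.997, -0.001], [0.996, 0.084, 0.002], [0.002, -0.0, -1.0]]
contact_force: [-3.0, 5.6, 1.6]
gripper_width: 0.0141
grip_force: 10.0
```

```bash
python3 - <<'E'
from h import *
s=env.sense();b=now();print(b,s["contact_force"]);d=np.array(b[:2])-O;th=np.arctan2(d[1],d[0]);print(np.linalg.norm(d),th+0.963-np.pi)
r=np.linalg.norm(d)
def ck(a): 
    x=crank(a,.097,r+(.029-r)*min(1,(a-th)/.6));return (*x[:3],x[3]+(b[3]-(th-np.pi/2)))
e=2.178+.10
rows([ck(a) for a in np.linspace(th,e,9)[1:]],b)
E
```

```text
(np.float64(0.4338460981796821), np.float64(0.29780100745745464), np.float64(0.09697600200002882), np.float64(0.08366350271574297)) [-2.96059685  5.59518537  1.57884349]
0.030321966434686626 -0.4869993059277844
[np.float64(-0.3), np.float64(-2.2), np.float64(-0.0), 0, 0, np.float64(-0.073)]
[np.float64(-0.8), np.float64(-4.4), np.float64(-0.0), 0, 0, np.float64(-0.147)]
[np.float64(-1.4), np.float64(-6.5), np.float64(-0.0), 0, 0, np.float64(-0.22)]
[np.float64(-2.2), np.float64(-8.5), np.float64(-0.0), 0, 0, np.float64(-0.293)]
[np.float64(-3.2), np.float64(-10.5), np.float64(-0.0), 0, 0, np.float64(-0.367)]
[np.float64(-4.2), np.float64(-12.3), np.float64(-0.0), 0, 0, np.float64(-0.44)]
[np.float64(-5.4), np.float64(-14.1), np.float64(-0.0), 0, 0, np.float64(-0.513)]
[np.float64(-6.7), np.float64(-15.8), np.float64(-0.0), 0, 0, np.float64(-0.586)]
```

>>> step_arm:
  plan:
    - [-0.3,-2.2,0,0,0,-0.073]
    - [-0.8,-4.4,0,0,0,-0.147]
    - [-1.4,-6.5,0,0,0,-0.22]
    - [-2.2,-8.5,0,0,0,-0.293]
    - [-3.2,-10.5,0,0,0,-0.367]
    - [-4.2,-12.3,0,0,0,-0.44]
    - [-5.4,-14.1,0,0,0,-0.513]
    - [-6.7,-15.8,0,0,0,-0.586]
    - [-6.7,-15.8,0,0,0,-0.586]

```text
clock: 14.05
ee_pos: [0.4187, 0.2899, 0.097]
ee_rot: [[-0.621, 0.784, -0.0], [0.784, 0.621, 0.003], [0.002, 0.001, -1.0]]
contact_force: [-2.8, 5.1, 1.1]
gripper_width: 0.0138
grip_force: 10.0
```

```bash
python3 - <<'E'
from h import *
s=env.sense();b=now();print(b,s["contact_force"]);d=np.array(b[:2])-O;th=np.arctan2(d[1],d[0]);print(np.linalg.norm(d),th+0.963-np.pi)
E
```

```text
(np.float64(0.41867512976028376), np.float64(0.2898810124049889), np.float64(0.09696803949472299), np.float64(0.6703603995459625)) [-2.80420064  5.11693662  1.08552282]
0.029092491313952938 0.09593847435311442
```

>>> step_arm:
  plan:
    - [0,0,0,0,0,0]
    - [0,0,0,0,0,0]
    - [0,0,0,0,0,0]
    - [0,0,-40,0,0,0]
    - [0,0,-90,0,0,0]
    - [0,0,-140,0,0,0]
    - [50,22,-140,0,0,0]
    - [100,44,-140,0,0,0]
    - [150,66,-140,0,0,0]
    - [150,66,-140,0,0,0]
    - [150,66,-140,0,0,0]
  claw: 0.45

```text
clock: 15.42
ee_pos: [0.3789, 0.4458, 0.2361]
ee_rot: [[-0.619, 0.785, 0.0], [0.785, 0.619, -0.002], [-0.002, -0.001, -1.0]]
contact_force: [0.2, -0.8, 0.3]
gripper_width: 0.048
grip_force: 0.0
```

```bash
python3 - <<'E'
from h import *
T=env.get_image("top")
cv2.imwrite("pics/t4.png",cv2.resize(T["img"][260:345,325:405],None,fx=7,fy=7,interpolation=cv2.INTER_CUBIC))
for l,z in dict(crank=.105,rib=.0755,port=.0605).items():
    for d in env.tip_of(T,l)[:1]: print(l,round(d["conf"],2),np.round(d["uv"],1),np.round(atz(T,d["uv"],z),4))
u=np.array([np.cos(YAW),np.sin(YAW)])
for a in(-.1,0,.1):
    q=YAW+a;X=[*(O+.053*np.array([np.cos(q),np.sin(q)])),.044];print("pocket",a,(proj(T,X)-[325,260])*7)
print("port",(proj(T,[*(O+.053*u),.0605])-[325,260])*7,"hub",(proj(T,[*O,.087])-[325,260])*7)
for a in(0,.1,.2):
    q=YAW+np.pi+a;print("crank top",a,(proj(T,[*(O+.029*np.array([np.cos(q),np.sin(q)])),.123])-[325,260])*7)
E
```

```text
crank 0.65 [342.1 323.1] [0.4188 0.2872 0.105 ]
rib 0.88 [389.6 235. ] [0.559  0.2053 0.0755]
port 0.81 [378.9 293.7] [0.4673 0.2247 0.0605]
pocket -0.1 [384.46078561 262.16967112]
pocket 0 [371.41775914 242.97306572]
pocket 0.1 [356.57159277 225.15577944]
port [379.58751904 233.94535611] hub [201.22566838 360.33701147]
crank top 0 [103.58958029 424.89443193]
crank top 0.1 [112.36624512 435.68096801]
crank top 0.2 [122.17025399 445.55418082]
```

View pics/t4.png

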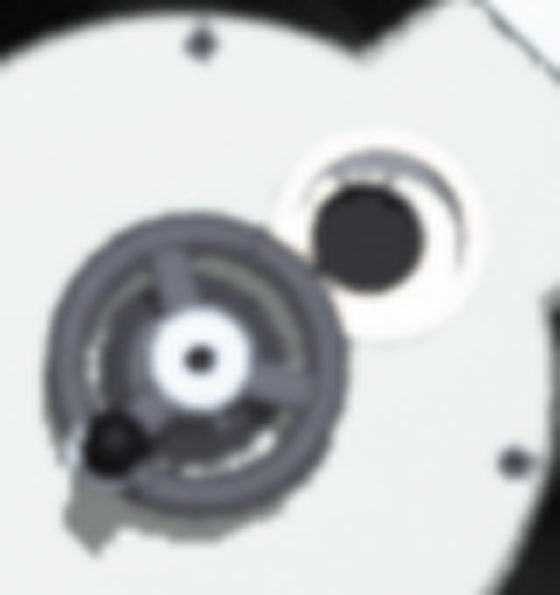

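Through the port, the empty pocket (dark disc at crop (367,238)) is nearly concentric with where the zero position projects, (371,243). I'll refine both angles numerically.

```bash
python3 - <<'E'
from h import *
from scipy.optimize import minimize
Ts=[env.get_image("top") for _ in range(2)]
T=Ts[0];g=np.mean([cv2.cvtColor(t["img"],cv2.COLOR_BGR2GRAY).astype(float) for t in Ts],0)
up=cv2.resize(g.astype(np.float32),None,fx=8,fy=8,interpolation=cv2.INTER_CUBIC)
def ell(m):
    n,l,s,c=cv2.connectedComponentsWithStats(m.astype(np.uint8)); return s[:,4],c,s,l
def blob(win,th):
    x0,x1,y0,y1=win; w=up[y0*8:y1*8,x0*8:x1*8]
    n,l,s,c=cv2.connectedComponentsWithStats((w<th).astype(np.uint8))
    i=1+np.argmax(s[1:,4]); k,_=cv2.findContours((l==i).astype(np.uint8),0,1)
    e=cv2.minEnclosingCircle(max(k,key=len)); f=lambda p:(np.array(p)+.5)/8-.5+[x0,y0]
    return f(c[i]),f(e[0]),e[1]/8,s[i]/8
hubb=None
for nm,win,z,ths in(("pocket",(369,388,283,304),.044,(90,120)),("crank",(334,348,314,331),.123,(35,50))):
    for th in ths:
        c,e,r,s=blob(win,th)
        for p in(c,e):
            d=atz(T,p,z)[:2]-O;a=np.arctan2(d[1],d[0])-YAW
            if nm=="crank":a-=np.pi
            print(nm,th,np.round(p,2),"R",round(np.linalg.norm(d),4),"ang",round((a+np.pi)%(2*np.pi)-np.pi,3),"r",round(r,1))
E
```

```text
pocket 90 [376.82 293.54] R 0.0526 ang 0.051 r 8.3
pocket 90 [376.06 293.84] R 0.0513 ang 0.059 r 8.3
pocket 120 [376.4 294. ] R 0.0516 ang 0.048 r 10.3
pocket 120 [374.98 295.33] R 0.0484 ang 0.044 r 10.3
crank 35 [340.99 323.35] R 0.0302 ang 0.137 r 4.5
crank 35 [341.22 323.27] R 0.0299 ang 0.143 r 4.5
crank 50 [341.21 322.99] R 0.0296 ang 0.133 r 5.3
crank 50 [341.68 323.18] R 0.0293 ang 0.156 r 5.3
```

```bash
python3 -c "
from h import *
print(env.close_job())"
```

```text
the job is handed in; nothing more can be done
None
```

I handed the job in: the cover is open against its -1.57 stop (side away from the cylinder), and the last pictures put the empty pocket about 0.03–0.05 rad from centre and the handwheel about +0.1 rad in its play. The gripper has let go and I saw nothing knocked over, though one slip pressed the cover on its stop with about 33 N and the verdict was not shown.

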